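# Clamp a thick front rail to a shelf board in the gluing board

### The arm

A 6-joint arm with a two-finger parallel gripper is mounted at the origin on a cart in front of the work surface, level with it; the furniture and walls round the work are solid. World frame = base frame: x ahead of the robot, y to its left, z up, the work surface at z = 0. Lengths are in mm, angles in rad, forces in N, time in s.
With the tool pointing down it reaches from about 300 to 775 mm from the base axis. Payload 14.6 kg.
Tool frame: the origin (TCP) lies between the finger pads; the fingertips stand manip.tip_reach ahead of it and the grasp point (between the pads) lies 5 mm behind it (manip.tip_reach is the distance from the TCP to the fingertips, in mm); z points along the fingers, y is the line along which they close (so a half turn about z gives the same grasp; the last joint's range is limited). The gripper opens to 94 mm and grips with 3 to 60 N. Pads are 16 mm wide; open, the fingers measure 119 mm over their backs; the gripper's body (75 mm by 177 mm) begins 78 mm behind the grasp point.
Start: joints at [1.267, 0.3, 1.521, -0, 1.321, -0.067], TCP at [129.024, 534.642, 182.746] pointing down, gripper open.
Joint ranges: [-3.03, 3.03], [-0.79, 2.21], [0.23, 2.52], [-1.04, 4.18], [0, 3.07], [-2.55, 2.55]. Speed limits (rad/s): [2.22, 2.22, 2.57, 3.14, 3.14, 3.14].

### API

Orientations are given as [roll, pitch, yaw] about the fixed x, y, z axes, in that order (R = Rz(yaw) Ry(pitch) Rx(roll)).
In Python, from cell import manip gives the robot as it stands. The module is installed in compiled form; this text tells all that it offers.
- The arm moves only by the shell command python3 -m creep 'ROWS' [FORCE]. ROWS is JSON, a list of rows, each a list of 3 entries, a list of its own where there are three numbers: the opening, from -1 (shut) to 1 (fully open), then the shift along the tool's x, y, z in cm, then the turn about the tool's z in units of 5 degrees (1.0 is 5 degrees). In form: [[grip, [tx, ty, tz], roll], ...]. A call has 1 to 12 rows; each row is the pose to reach, as a shift and turn from the pose commanded when the call began, along the tool's axes at that moment; what a row does not reach only later rows make up. A row lasts 1/10 s, in which the tool goes at most 50 mm and 8.59 degrees, less where a joint would pass 70% of its speed; a pose out of reach is approached as far as the arm can. A call with a gripper value outside its range is refused whole. The fingers move at their own pace and stop on an object; FORCE is the grip in N (left out, the last holds). Time passes only in rows, so rows that repeat a pose let the fingers close. It gives the time, the measured TCP pose, the force, the opening and the grip force at its end, in the units of the state.
- manip.read_state(): the state, without advancing time (a new reading comes with each control period).
- manip.camera(name): name is "side" or "top"; returns the picture (480x640x3 uint8, red, green, blue); there is no depth.
- manip.camera_params(name): a dict with "fovy" (degrees; the focal length in pixels is half the picture's height over the tangent of half this angle, whatever the lens; pixels are square), "cx", "cy" (the principal point, pixels), "k1" (the pictures are not rectified: a ray, as slopes to the right and down, at radius r is drawn at 1 + k1 r^2 times it, then the intrinsics apply), "origin" and "attitude" of the camera in the world. Camera axes: x right, y down, z forward; pixel columns grow to the right and rows downward; lengths in mm; the calibration is good to about 2 mm. A picture is of the moment at which its call begins. camera_params takes no time and is no camera call.
- manip.sign_off(): hands the job in; it is judged then, once.
The state is a dict: "clock": time; "joints": joint angles; "qd": joint speeds; "effort": joint torques, N m; "eef_pos": TCP position; "eef_rot": TCP orientation; "wrist_force": force on the tool from outside, world axes, zero at the start; "moment": the same for the moment, N m; "finger_gap": finger opening in mm; "finger_force": force on a finger pad.
Only numpy, scipy, OpenCV 4.12 (cv2) and the standard library are available. Lean on these libraries where they do the work, as an engineer would, in place of code of your own. Each camera call takes 0.05 s, during which the arm holds its last target. There are 200 camera calls.

### The job

Dry-fit this little shelf: take the thick front rail that lies loose on the bench, set it upright in the gluing board between the thin shelf board and the cam, with one end against the end stop, and butt its long side flush against the shelf board's edge so that no gap is left. Then swing the cam lever round clockwise until the cam grips the rail firmly, and let go, leaving rail and board clamped tight.

Things in the scene. Friction and masses are not known exactly. Their poses are not given: they have to be found in the camera images.
- gluing_board: Jig fixed to the bench: plywood base 200 (x) x 240 (y) x 12 mm, origin at the centre of its underside. On it, tops 30 mm above the bench: a fence on the left (inner face at y = +96 mm, along x) and an end stop on the far side (inner face at x = +76 mm, y = -40 to +95 mm). On the right the cam; with it open, 50 mm or more are free between shelf board and cam for the rail.
- shelf_board: Thin wooden board, 150 (x) x 100 (y) x 18 mm, loose, flat on the jig's base within 1 mm of fence and stop, axes as the jig's. Origin at the centre of its underside, 12 mm above the bench. The rail goes against its free right-hand long edge (y = -50 mm). Its top is 30 mm above the bench: fingers holding the rail's upper part pass over it.
- front_rail: Thick wooden rail, 150 (x) x 36 (y) x 48 mm high, 0.12 to 0.24 kg, loose, standing on its 36 mm wide underside on the bench left of the jig. Origin at the centre of its underside; x along its length; either way round serves. In place its underside is 12 mm, its top 60 mm above the bench, its centre 68 mm from the board's along y and level with it along x.
- cam (a joint): Angle of wooden cam and lever, rad: starts open (0 to 0.5), grows clockwise seen from above, end 2.5. At 0 the lever points 50 degrees to the right of the jig's +x. Light friction (1.6 N at the knob); stays where left. It meets a butted rail at about 2.05; pushed on with about 10 N at the knob it clamps and holds by itself. Its drag moves the rail toward the stop.
- cam_pivot (a point): On the cam's upright pivot axis (jig x = 0, y = -75.6 mm), 28 mm above the bench. Disc: radius 28 mm, 11 mm off-centre, 13 to 28 mm above the bench, bulging toward the rail as it turns; the lever is equally low, the pivot bolt's head ends 32 mm above the bench.
- lever_knob (a point): On the axis of the round upright knob at the lever's end, 95 mm from the pivot axis, 52 mm above the bench. The knob is 22 mm thick, from 28 to 68 mm above the bench; it moves with the lever and spins freely on its own axis, so a grip on it need not turn with the lever.

How it is judged:
By the outcome, as a careful person would: the job done as asked, in the order asked, and still so for the second after the job is handed in, with the robot touching nothing.
It also fails if it takes over 61 s, if anything falls off the work surface, if the arm or the gripper's body presses on something with over 40 N, if the wrist force passes 120 N, or if a joint passes its speed limit or range.

## Working session

There is one attempt and no reset: what is moved stays moved. The work goes in short steps, Python scripts to look and compute and a shell command to move; the robot and the scene stay as the last step left them, time stands still between calls to the robot, and variables do not carry over. Pictures are saved under pics/ and viewed, at most 10 in all, crops included, and the job is handed in when it is done.

```bash
mkdir -p pics; python3 - <<'E'
from cell import manip
import cv2
print(manip.read_state()); print(manip.tip_reach)
for n in("top","side"):
    print(manip.camera_params(n)); cv2.imwrite(f"pics/{n}0.png",manip.camera(n)[:,:,::-1])
E
```

```text
{'clock': 0.0, 'joints': array([ 1.26739611e+00,  3.00443165e-01,  1.52159894e+00, -3.31801646e-05,
        1.32069594e+00, -6.65884340e-02]), 'qd': array([-0.00024809, -0.00058397, -0.00130366,  0.00044893, -0.00049118,
       -0.00159957]), 'effort': array([ 1.16140742e-03, -5.31801081e+01, -3.52733409e+01,  7.09695392e-02,
        2.44496902e-02, -8.05746731e-05]), 'eef_pos': array([128.94983446, 534.3657517 , 182.19411493]), 'eef_rot': array([-3.14044767e+00, -4.41458725e-05,  2.90478908e+00]), 'wrist_force': array([-0.29657506,  1.07293615, -0.16138299]), 'moment': array([-0.03359149, -0.00864859,  0.00388571]), 'finger_force': 0.0, 'finger_gap': 94.0723679804025}
14.0
{'fovy': 50.114947541589686, 'cx': 313.9442023040287, 'cy': 233.23129012156394, 'k1': 0.04560288049868791, 'origin': array([ 359.0115104 ,   66.99665887, 1146.16906071]), 'attitude': array([-2.94476981,  0.01845906, -1.58259728])}
{'fovy': 51.143410530226866, 'cx': 320.76496207399236, 'cy': 238.81938808519172, 'k1': -0.05851913557006793, 'origin': array([529.78771213, 862.05526895, 776.71700706]), 'attitude': array([-2.30556227e+00, -1.54521496e-03, -3.11805002e+00])}
```

View pics/top0.png

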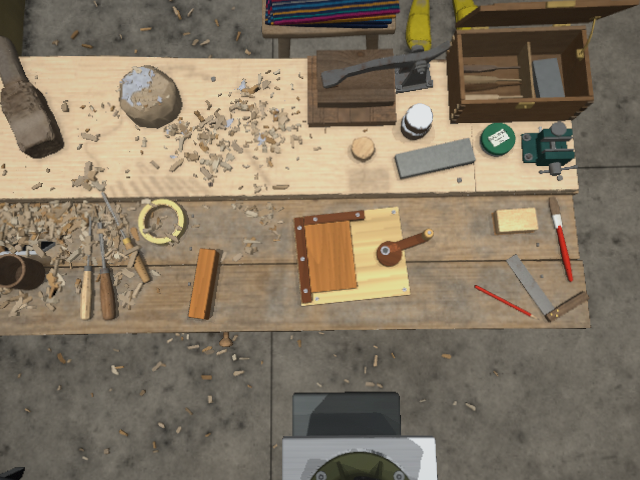

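View pics/side0.png

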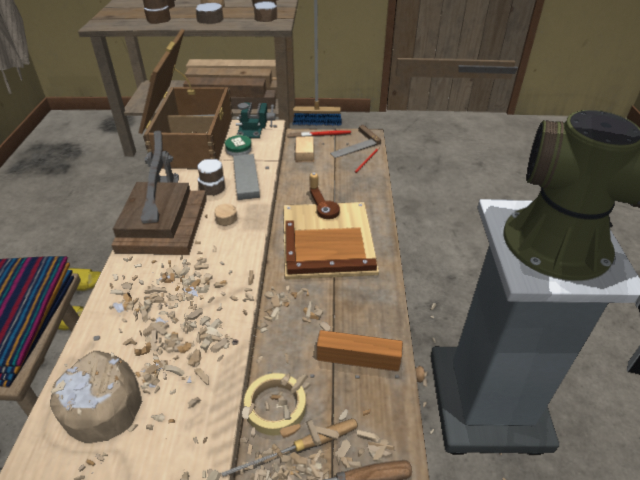

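The top view shows the rail at about (203,284), the jig spanning (295-410, 208-305) and the knob at (429,234). In the side view the rail is at (360,350). Next I'll enlarge the crops.

```bash
python3 - <<'E'
import cv2,numpy as np
t=cv2.imread("pics/top0.png")
a=cv2.resize(t[240:330,180:230],None,fx=6,fy=6,interpolation=2) # 300x540
b=cv2.resize(t[200:310,290:440],None,fx=5,fy=5,interpolation=2) # 750x550
cv2.imwrite("pics/rail.png",a);cv2.imwrite("pics/jig.png",b)
E
```

```text
(no output)
```

View pics/rail.png

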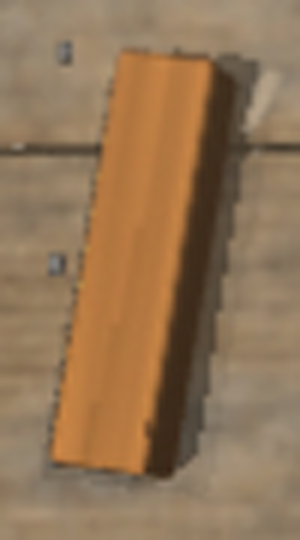

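View pics/jig.png

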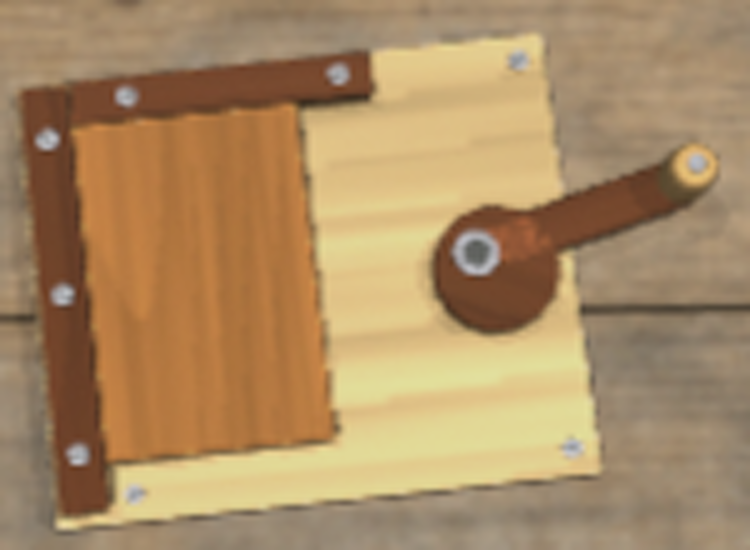

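The rail-top corners in the crop are (118,52), (212,58), (145,472) and (53,465). The shelf corners are (74,128), (297,102), (335,438) and (108,462). The base corners are (543,35), (601,473) and (57,527), the bolt is at (477,252) and the knob top at (695,163).

```bash
cat > h.py <<'E'
import numpy as np
from scipy.spatial.transform import Rotation as R
from scipy.optimize import least_squares
from cell import manip
def proj(n,P):
    p=manip.camera_params(n); A=R.from_euler('xyz',p['attitude']).as_matrix()
    c=(np.atleast_2d(P)-p['origin'])@A; s=c[:,:2]/c[:,2:]
    s=s*(1+p['k1']*(s**2).sum(1,keepdims=True)); f=240/np.tan(np.radians(p['fovy']/2))
    return s*f+[p['cx'],p['cy']]
def place(q,L):
    L=np.atleast_2d(np.array(L,float)); c,s=np.cos(q[2]),np.sin(q[2])
    return np.c_[q[0]+c*L[:,0]-s*L[:,1],q[1]+s*L[:,0]+c*L[:,1],L[:,2]]
def fit(n,L,px,q0):
    r=least_squares(lambda q:(proj(n,place(q,L))-px).ravel(),q0,x_scale=[1,1,.01])
    return r.x,r.fun.reshape(-1,2)
def pt(n,px,z):
    return least_squares(lambda q:(proj(n,[[q[0],q[1],z]])-px).ravel(),[450,100]).x
E
python3 - <<'E'
from h import *
np.set_printoptions(precision=2,suppress=True)
un=lambda a,s,o:(np.array(a)+.5)/s-.5+o
rp=un([(118,52),(212,58),(145,472),(53,465)],6,(180,240))
q,f=fit("top",[(75,18,48),(75,-18,48),(-75,-18,48),(-75,18,48)],rp,[430,310,0]);print("rail",q,f)
jp=un([(543,35),(601,473),(57,527),(477,252)],5,(290,200))
q,f=fit("top",[(100,-120,12),(-100,-120,12),(-100,120,12),(0,-75.6,32)],jp,[450,50,0]);print("jig",q,f)
sp=un([(74,128),(297,102),(335,438),(108,462)],5,(290,200))
q2,f=fit("top",[(75,50,30),(75,-50,30),(-75,-50,30),(-75,50,30)],sp,[450,80,0]);print("shelf",q2,f)
print("shelf in jig", place([0,0,-q[2]],[[*(q2[:2]-q[:2]),0]]))
k=pt("top",un((695,163),5,(290,200)),68); pv=place(q,[[0,-75.6,0]])[0,:2];d=k-pv
print("knob",k,"pivot",pv,np.hypot(*d),"cam",-(np.arctan2(d[1],d[0])-q[2])-np.radians(50))
S=lambda q,L:proj("side",place(q,L))
E
```

```text
rail [473.84 326.65  -0.12] [[-0.39 -0.75]
 [ 0.33  0.02]
 [ 0.78  0.69]
 [-0.73 -0.01]]
jig [535.15   4.77   0.08] [[-0.03 -0.36]
 [ 0.12  0.25]
 [-0.19  0.05]
 [ 0.1   0.03]]
shelf [531.1   49.76   0.09] [[-0.16 -0.38]
 [-0.07  0.15]
 [ 0.36  0.11]
 [-0.14  0.1 ]]
shelf in jig [[-0.26 45.17  0.  ]]
knob [ 572.72 -159.79] pivot [541.5  -70.56] 94.53344676556824 cam 0.44559484734531785
```

```bash
python3 - <<'E'
import cv2
t=cv2.imread("pics/side0.png")
a=cv2.resize(t[325:375,305:410],None,fx=6,fy=6,interpolation=2)
b=cv2.resize(t[170:280,275:385],None,fx=5,fy=5,interpolation=2)
cv2.imwrite("pics/srail.png",a);cv2.imwrite("pics/sjig.png",b)
import numpy as np
c=np.zeros((600,800,3),np.uint8); c[:300,:630]=a
b2=cv2.resize(t[170:280,275:385],None,fx=2.7,fy=2.7,interpolation=2);c[300:300+b2.shape[0],:b2.shape[1]]=b2[:300]
cv2.imwrite("pics/side_c.png",c)
E
```

```text
(no output)
```

View pics/side_c.png

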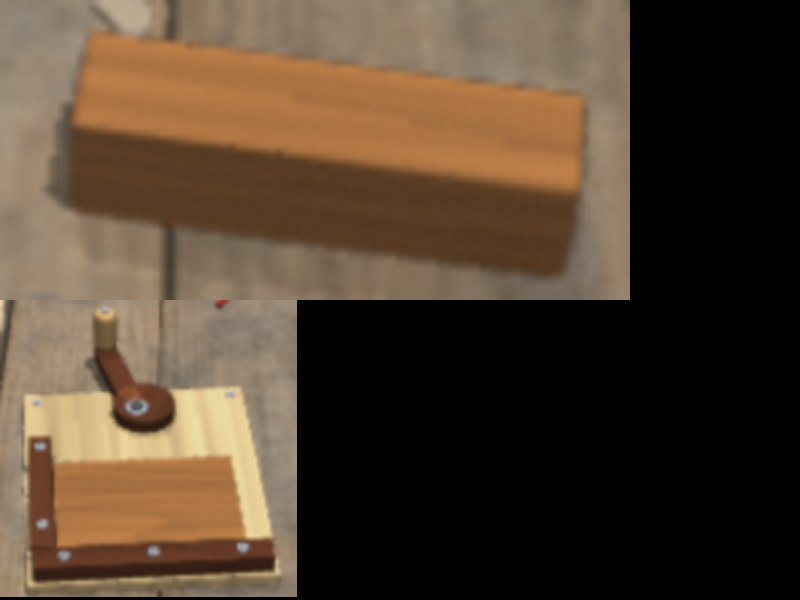

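The side crop gives the rail's top corners at (93,33), (584,93), (580,192) and (73,127), with bottoms at (75,208) and (560,272). The jig corners are visible in the lower crop, so I can cross-check the two cameras.

```bash
python3 - <<'E'
from h import *
np.set_printoptions(precision=2,suppress=True)
un=lambda a,s,o:(np.array(a)+.5)/s-.5+o
rp=un([(93,33),(584,93),(580,192),(73,127),(75,208),(560,272)],6,(305,325))
q,f=fit("side",[(75,-18,48),(-75,-18,48),(-75,18,48),(75,18,48),(75,18,0),(-75,18,0)],rp,[473,326,-.12]);print("rail",q,f.ravel())
jp=un([(25,96),(241,88),(280,273),(28,282),(136,107)],2.7,(275,170))
q,f=fit("side",[(100,-120,12),(-100,-120,12),(-100,120,12),(100,120,12),(0,-75.6,32)],jp,[535,5,.08]);print("jig",q,f.ravel())
q,f=fit("side",[(75,-50,30),(-75,-50,30)],un([(55,162),(231,157)],2.7,(275,170)),[535,5,.08]);print("shelf",q,f.ravel())
print("knob",pt("side",un((105,12),2.7,(275,170)),68))
s=manip.read_state();print(R.from_euler('xyz',s['eef_rot']).as_matrix())
E
```

```text
rail [472.46 326.59  -0.13] [-0.71 -1.25  0.67 -0.87  0.54 -0.6  -0.59 -0.73 -0.79  1.44  0.86  1.61]
jig [533.02   4.25   0.09] [-0.43 -0.45  0.36 -0.55  0.33  0.3  -0.58  1.21  0.35 -1.2 ]
shelf [529.6   51.11   0.07] [-0.36  0.    0.37 -0.06]
knob [ 570.44 -159.13]
[[-0.97  0.23 -0.  ]
 [ 0.23  0.97 -0.  ]
 [ 0.   -0.   -1.  ]]
```

```bash
cat >> h.py <<'E'
def go(x,y,z,yaw):
    "shift in tool cm and turn in 5deg units to world TCP pose"
    s=manip.read_state(); M=R.from_euler('xyz',s['eef_rot']).as_matrix()
    t=M.T@(np.array([x,y,z])-s['eef_pos'])/10
    d=yaw-s['eef_rot'][2]; d=(d+np.pi/2)%np.pi-np.pi/2
    print("shift cm",np.round(t,2),"roll",round(-np.degrees(d)/5,2),"pos",np.round(s['eef_pos'],1),"yaw",round(s['eef_rot'][2],4),"F",np.round(s['wrist_force'],1),"gap",round(s['finger_gap'],1),"t",round(s['clock'],1))
E
python3 -c "
from h import *
go(473.2,326.6,110,np.pi-.123)"
```

```text
shift cm [-38.34 -12.12   7.23] roll -1.3 pos [128.9 534.4 182.2] yaw 2.9048 F [-0.5 -0.  -0.5] gap 93.9 t 0.1
```

```bash
python3 -m creep '[[1,[-4,-1.3,0.7],0],[1,[-8.5,-2.7,1.5],0],[1,[-13,-4.1,2.5],-0.5],[1,[-17.5,-5.5,3.5],-1],[1,[-22,-7,4.5],-1.3],[1,[-26.5,-8.4,5.5],-1.3],[1,[-31,-9.8,6.5],-1.3],[1,[-35,-11,7.2],-1.3],[1,[-38.3,-12.1,7.2],-1.3],[1,[-38.3,-12.1,7.2],-1.3],[1,[-38.3,-12.1,7.2],-1.3]]'; python3 - <<'E'
from h import *
go(473.2,326.6,38,np.pi-.123)
import cv2
c=manip.camera("side"); cv2.imwrite("pics/s1.png",c[200:420,250:540,::-1])
E
```

```text
clock: 1.2
eef_pos: [473.0, 326.8, 110.3]
eef_rot: [-3.141, -0.001, 3.017]
wrist_force: [1.1, 0.1, 0.0]
finger_gap: 94.3
finger_force: 0.0
shift cm [-0.03 -0.01  7.23] roll -0.02 pos [473.  326.8 110.3] yaw 3.017 F [1.1 0.1 0. ] gap 94.3 t 1.2
```

View pics/s1.png

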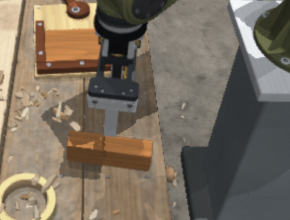

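The gripper is above the middle of the rail, one finger on each side. I'll lower and grip.

```bash
python3 -m creep '[[1,[0,0,2.5],0],[1,[0,0,5],0],[1,[0,0,7.2],0],[1,[0,0,7.2],0],[-0.4,[0,0,7.2],0],[-0.4,[0,0,7.2],0],[-0.4,[0,0,7.2],0],[-0.4,[0,0,7.2],0],[-0.4,[0,0,7.2],0],[-0.4,[0,0,7.2],0]]' 40;python3 -c "
from h import *
go(473.2,326.6,110,np.pi-.123)"
```

```text
clock: 2.25
eef_pos: [473.0, 327.2, 38.9]
eef_rot: [3.141, 0.0, 3.018]
wrist_force: [0.1, 0.3, -0.3]
finger_gap: 49.4
finger_force: 0.0
shift cm [-0.03 -0.05 -7.11] roll -0.0 pos [473.  327.2  38.9] yaw 3.0182 F [ 0.1  0.3 -0.3] gap 49.4 t 2.2
```

```bash
python3 -m creep '[[-1,[0,0,0],0],[-1,[0,0,0],0],[-1,[0,0,0],0],[-1,[0,0,0],0],[-1,[0,0,0],0],[-1,[0,0,0],0],[-1,[0,0,-1],0],[-1,[0,0,-3],0],[-1,[0,0,-6],0],[-1,[0,0,-9],0],[-1,[0,0,-9],0]]' 40;python3 -c "
from h import *
q=[534.1,4.5,.085]; s=[530.5,50.3,.085]
print(place(q,[[0,45,0],[0,-23,0]]),place(s,[[0,-68,0]]))
p=place(s,[[-6,-75,0]])[0]
go(p[0],p[1],128,np.pi+.085)"
```

```text
clock: 3.35
eef_pos: [474.5, 328.2, 133.7]
eef_rot: [3.137, 0.006, 3.018]
wrist_force: [0.0, -0.1, 0.2]
finger_gap: 0.6
finger_force: 0.0
[[530.27960427  49.33753535   0.        ]
 [536.0526467  -18.41696251   0.        ]] [[536.27304243 -17.45449787   0.        ]]
shift cm [ -9.93 -34.35   0.47] roll -2.39 pos [474.5 328.2 133.7] yaw 3.0183 F [ 0.  -0.1  0.2] gap 0.6 t 3.4
```

```bash
python3 - <<'E'
from cell import manip
import cv2,numpy as np
a=manip.camera("side")[180:480,200:560,::-1];b=manip.camera("top")[180:480,120:460,::-1]
cv2.imwrite("pics/m.png",np.hstack([a,b]))
E
```

```text
(no output)
```

View pics/m.png

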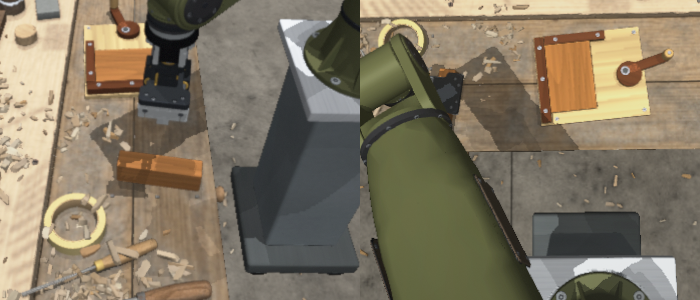

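The rail stands where it was at about (360,352) in the side view, and the fingers are shut above it, so they didn't hold it. I'll retry and check the grip before lifting.

```bash
python3 -m creep '[[1,[0,0,0],0],[1,[0,0,0],0],[1,[0,0,0],0],[1,[0,0,0],0],[1,[0,0,0],0],[1,[0,0,0],0],[1,[0,0,0],0],[1,[0,0,0],0],[1,[0,0,0],0],[1,[0,0,0],0],[1,[0,0,0],0],[1,[0,0,0],0]]' 40;python3 - <<'E'
from h import *
import cv2
go(473.2,326.6,38,np.pi-.123)
t=manip.camera("side"); cv2.imwrite("pics/m2.png",cv2.resize(t[300:380,280:430,::-1],None,fx=5,fy=5))
o=cv2.imread("pics/side0.png")[300:380,280:430,::-1].astype(int)
d=np.abs(o-t[300:380,280:430]).sum(2)[42:75,20:130];print((d>60).mean())
E
```

```text
clock: 4.65
eef_pos: [472.9, 327.2, 128.7]
eef_rot: [-3.142, 0.0, 3.018]
wrist_force: [-0.2, -0.3, 0.6]
finger_gap: 92.3
finger_force: 0.0
shift cm [-0.03 -0.05  9.07] roll -0.0 pos [472.9 327.2 128.7] yaw 3.0182 F [-0.2 -0.3  0.6] gap 92.3 t 4.7
0.18181818181818182
```

```bash
python3 -m creep '[[1,[0,0,3],0],[1,[0,0,6],0],[1,[0,0,9.1],0],[1,[0,0,9.1],0],[0.1,[0,0,9.1],0],[0.1,[0,0,9.1],0],[0.1,[0,0,9.1],0],[0.1,[0,0,9.1],0],[0.1,[0,0,9.1],0],[0.1,[0,0,9.1],0],[0.1,[0,0,9.1],0]]' 40; python3 - <<'E'
from h import *
import cv2
go(473.2,326.6,38,np.pi-.123)
t=manip.camera("side"); cv2.imwrite("pics/m2.png",cv2.resize(t[300:390,290:440,::-1],None,fx=5,fy=5))
E
python3 -m creep '[[-1,[0,0,0],0],[-1,[0,0,0],0],[-1,[0,0,0],0],[-1,[0,0,0],0]]' 40
```

```text
clock: 5.8
eef_pos: [473.0, 327.2, 37.8]
eef_rot: [3.142, 0.0, 3.018]
wrist_force: [-0.0, 0.1, -0.2]
finger_gap: 51.7
finger_force: 0.0
shift cm [-0.03 -0.06 -0.02] roll -0.0 pos [473.  327.2  37.8] yaw 3.0183 F [-0.   0.1 -0.2] gap 51.7 t 5.8
clock: 6.25
eef_pos: [472.9, 327.2, 37.7]
eef_rot: [-3.142, -0.0, 3.018]
wrist_force: [-0.8, -0.7, -0.4]
finger_gap: 23.1
finger_force: 0.0
```

View pics/m2.png

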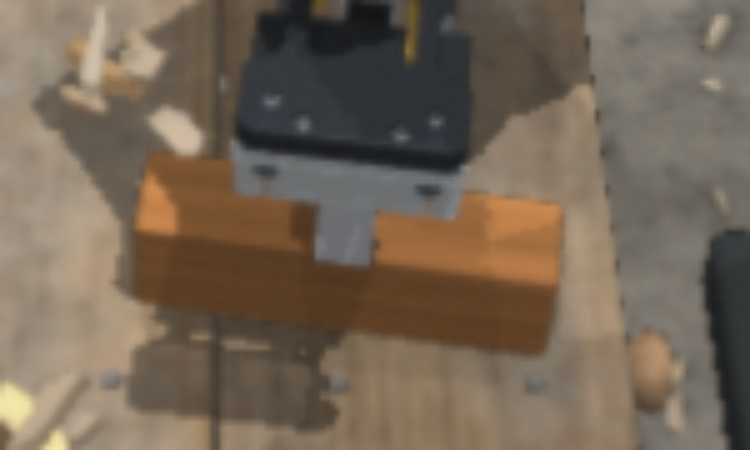

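In this view the fingertip ends at crop (345,262), barely at the rail's top edge, so the tips are higher than I assumed. I'll compute the actual height.

```bash
python3 - <<'E'
from h import *
for y in (345,353,363):
  for z in (24,38,48,55): print(y,z,(proj("side",[[473,y,z]])[0]-[290,300])*5)
import cv2
t=manip.camera("side"); cv2.imwrite("pics/m3.png",cv2.resize(t[300:390,290:440,::-1],None,fx=5,fy=5))
s=manip.read_state(); print(s['finger_gap'],s['eef_pos'],manip.tip_reach)
E
```

```text
345 24 [344.69145508 293.7160812 ]
345 38 [346.84166639 270.70594563]
345 48 [348.40531194 253.95576278]
345 55 [349.51394623 242.07106024]
353 24 [345.40001361 312.81520044]
353 38 [347.57383352 289.86910742]
353 48 [349.15487803 273.16311888]
353 55 [350.27596606 261.30853355]
363 24 [346.29682748 337.03504524]
363 38 [348.50073116 314.17479293]
363 48 [350.10395263 297.52823678]
363 55 [351.24091747 285.71425783]
19.363489843378236 [472.94832209 327.15591987  37.72606945] 14.0
```

View pics/m3.png

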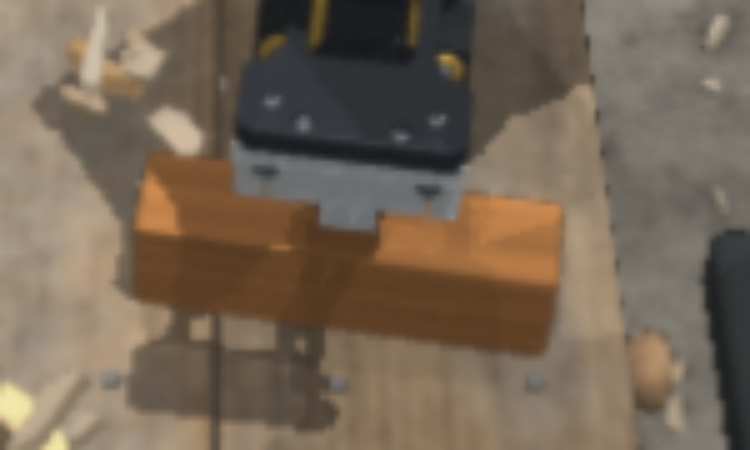

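The fingers hover above the rail even though the reported TCP z is 37.7. I'll measure the true offset by touching the rail's top (z=48) gently with the closed tips.

```bash
python3 -m creep '[[-1,[0,0,0.2],0],[-1,[0,0,0.4],0],[-1,[0,0,0.6],0],[-1,[0,0,0.6],0]]'; python3 -m creep '[[-1,[0,0,0.2],0],[-1,[0,0,0.4],0],[-1,[0,0,0.4],0]]'
```

```text
clock: 6.7
eef_pos: [472.8, 327.1, 31.3]
eef_rot: [-3.141, -0.001, 3.018]
wrist_force: [-0.4, -0.1, -0.6]
finger_gap: 0.4
finger_force: 0.0
clock: 7.0
eef_pos: [472.8, 327.1, 27.4]
eef_rot: [-3.141, -0.0, 3.018]
wrist_force: [-0.4, -0.9, -1.5]
finger_gap: 0.7
finger_force: 0.0
```

```bash
python3 -m creep '[[-1,[0,0,0.2],0],[-1,[0,0,0.4],0],[-1,[0,0,0.4],0]]'; python3 - <<'E'
from h import *
import cv2
t=manip.camera("side"); hsv=cv2.cvtColor(t,cv2.COLOR_RGB2HSV)
c=358
for r in range(325,375): print(r,t[r,c],t[r,345],end=' ; ')
E
```

```text
clock: 7.3
eef_pos: [473.2, 327.3, 25.5]
eef_rot: [3.141, 0.001, 3.018]
wrist_force: [-7.0, -5.3, 20.4]
finger_gap: 0.3
finger_force: 10.1
325 [46 50 53] [68 71 75] ; 326 [49 52 56] [58 63 67] ; 327 [50 53 57] [55 59 63] ; 328 [51 56 60] [55 60 65] ; 329 [54 59 62] [57 60 66] ; 330 [53 58 61] [57 61 68] ; 331 [55 59 62] [58 62 68] ; 332 [57 61 67] [37 40 43] ; 333 [50 52 58] [28 31 34] ; 334 [32 33 37] [28 30 33] ; 335 [26 28 31] [48 49 51] ; 336 [31 33 36] [103 106 107] ; 337 [59 61 63] [121 123 125] ; 338 [103 105 107] [107 109 111] ; 339 [108 111 112] [90 92 93] ; 340 [109 111 112] [100 103 104] ; 341 [108 110 111] [107 109 111] ; 342 [107 110 111] [109 111 113] ; 343 [108 109 111] [110 110 111] ; 344 [107 109 111] [110 102  94] ; 345 [106 108 108] [116  83  56] ; 346 [90 74 63] [121  82  49] ; 347 [83 57 36] [122  82  49] ; 348 [83 56 34] [119  81  47] ; 349 [83 56 33] [110  74  44] ; 350 [88 59 35] [90 62 38] ; 351 [89 61 36] [87 60 35] ; 352 [86 58 34] [98 66 39] ; 353 [84 57 34] [100  67  39] ; 354 [84 57 34] [97 66 39] ; 355 [82 56 34] [98 68 41] ; 356 [80 55 32] [101  69  42] ; 357 [82 56 32] [100  69  41] ; 358 [86 58 34] [98 66 39] ; 359 [84 57 34] [97 66 40] ; 360 [83 56 33] [98 67 41] ; 361 [83 56 34] [99 66 40] ; 362 [87 58 35] [97 66 39] ; 363 [94 64 38] [100  70  44] ; 364 [93 64 38] [105  85  65] ; 365 [100  73  50] [129 113  94] ; 366 [117  96  75] [130 114  95] ; 367 [122 104  82] [130 113  94] ; 368 [122 104  83] [132 115  95] ; 369 [123 105  84] [135 117  96] ; 370 [125 107  87] [126 109  90] ; 371 [127 108  88] [87 75 61] ; 372 [127 108  86] [84 73 60] ; 373 [127 108  87] [93 81 66] ; 374 [125 106  87] [90 78 65] ;
```

The tips touch the rail top at TCP z≈26, so they sit about 22 mm above the reported TCP. I'll use that measured offset: raise, open, then regrip with TCP z≈2.

```bash
python3 -m creep '[[-1,[0,0,-1],0],[1,[0,0,-3],0],[1,[0,0,-3],0],[1,[0,0,-3],0],[1,[0,0,-3],0],[1,[0,0,-3],0],[1,[0,0,-3],0],[1,[0,0,-3],0],[1,[0,0,-3],0],[1,[0,0,-3],0],[1,[0,0,-3],0],[1,[0,0,-3],0]]' 40; python3 -c "
from h import *
go(473.2,326.6,3,np.pi-.123)"
```

```text
clock: 8.55
eef_pos: [473.0, 327.2, 53.7]
eef_rot: [3.142, 0.0, 3.018]
wrist_force: [0.3, -0.0, 0.7]
finger_gap: 85.3
finger_force: 0.0
shift cm [-0.03 -0.06  5.07] roll -0.0 pos [473.  327.2  53.7] yaw 3.0183 F [ 0.3 -0.   0.7] gap 85.3 t 8.6
```

```bash
python3 -m creep '[[1,[0,0,2],0],[1,[0,0,4],0],[1,[0,0,5.1],0],[1,[0,0,5.1],0],[-1,[0,0,5.1],0],[-1,[0,0,5.1],0],[-1,[0,0,5.1],0],[-1,[0,0,5.1],0],[-1,[0,0,5.1],0],[-1,[0,0,5.1],0],[-1,[0,0,5.1],0],[-1,[0,0,5.1],0]]' 40; python3 -m creep '[[-1,[0,0,0],0],[-1,[0,0,0],0],[-1,[0,0,0],0],[-1,[0,0,0],0]]' 40
```

```text
clock: 9.75
eef_pos: [473.0, 327.2, 2.8]
eef_rot: [3.141, 0.0, 3.018]
wrist_force: [0.2, 1.1, -0.5]
finger_gap: 35.5
finger_force: 40.0
clock: 10.15
eef_pos: [473.0, 327.2, 2.8]
eef_rot: [3.141, 0.0, 3.018]
wrist_force: [0.2, 0.5, 0.8]
finger_gap: 35.5
finger_force: 40.0
```

The rail is gripped (gap 35.5, 40 N). Lifting.

```bash
python3 -m creep '[[-1,[0,0,-2],0],[-1,[0,0,-5],0],[-1,[0,0,-8],0],[-1,[0,0,-8],0],[-1,[0,0,-8],0]]'; python3 -c "
from h import *
p=place([530.5,50.3,.085],[[-7,-76,0]])[0];print(p)
go(p[0],p[1],83,np.pi+.085)"
```

```text
clock: 10.65
eef_pos: [472.8, 327.1, 82.5]
eef_rot: [-3.142, 0.0, 3.018]
wrist_force: [-0.5, 0.1, -1.8]
finger_gap: 35.5
finger_force: 40.0
[529.97749617 -26.01989904   0.        ]
shift cm [-10.02 -34.34  -0.05] roll -2.39 pos [472.8 327.1  82.5] yaw 3.0182 F [-0.5  0.1 -1.8] gap 35.5 t 10.7
```

```bash
python3 -m creep '[[-1,[-1,-3.4,0],-0.2],[-1,[-2,-7,0],-0.5],[-1,[-3.2,-11,0],-0.8],[-1,[-4.4,-15,0],-1.1],[-1,[-5.6,-19,0],-1.4],[-1,[-6.7,-23,0],-1.7],[-1,[-7.9,-27,0],-2],[-1,[-9,-31,0],-2.3],[-1,[-10,-34.3,0],-2.4],[-1,[-10,-34.3,0],-2.4],[-1,[-10,-34.3,0],-2.4]]'; python3 - <<'E'
from h import *
import cv2
go(529.9,-26,83,np.pi+.085)
t=manip.camera("side"); s=manip.camera("top")
a=cv2.resize(t[150:300,260:410,::-1],(560,560),interpolation=2)
cv2.imwrite("pics/p_side.png",a); cv2.imwrite("pics/p_top.png",s[:,:,::-1])
E
```

```text
clock: 11.75
eef_pos: [529.2, -25.8, 81.3]
eef_rot: [3.141, -0.002, -3.057]
wrist_force: [0.4, 0.7, -1.7]
finger_gap: 35.8
finger_force: 40.0
shift cm [-0.07 -0.02 -0.17] roll -0.01 pos [529.2 -25.8  81.3] yaw -3.057 F [ 0.4  0.7 -1.7] gap 35.8 t 11.8
```

```bash
python3 -m creep '[[-1,[0,0,1],0],[-1,[0,0,2],0],[-1,[0,0,3],0],[-1,[0,0,4],0],[-1,[0,0,5],0],[-1,[0,0,5],0]]'; python3 -m creep '[[-1,[0,0,0.4],0],[-1,[0,0,0.8],0],[-1,[0,0,1.2],0],[-1,[0,0,1.5],0],[-1,[0,0,1.5],0],[-1,[0,0,1.5],0]]'
```

```text
clock: 12.45
eef_pos: [529.1, -25.4, 31.1]
eef_rot: [3.141, -0.003, -3.055]
wrist_force: [-0.6, -0.2, -2.4]
finger_gap: 35.6
finger_force: 40.0
clock: 13.05
eef_pos: [530.0, -25.5, 17.8]
eef_rot: [-3.142, 0.0, -3.056]
wrist_force: [0.2, 0.7, -1.9]
finger_gap: 35.8
finger_force: 40.0
```

```bash
python3 -m creep '[[-1,[0,0,0.1],0],[-1,[0,0,0.2],0],[-1,[0,0,0.3],0],[-1,[0,0,0.3],0],[-1,[0,0,0.3],0]]';python3 -m creep '[[-1,[-0.1,0,0],0],[-1,[-0.2,0,0],0],[-1,[-0.3,0,0],0],[-1,[-0.4,0,0],0],[-1,[-0.4,0,0],0],[-1,[-0.4,0,0],0]]'
```

```text
clock: 13.55
eef_pos: [530.0, -25.5, 14.8]
eef_rot: [-3.142, 0.0, -3.055]
wrist_force: [0.7, -0.5, -1.1]
finger_gap: 35.4
finger_force: 40.0
clock: 14.15
eef_pos: [534.2, -25.2, 14.8]
eef_rot: [-3.142, 0.0, -3.055]
wrist_force: [1.4, -0.2, -0.9]
finger_gap: 35.9
finger_force: 40.0
```

```bash
python3 -m creep '[[-1,[-0.1,0,0],0],[-1,[-0.2,0,0],0],[-1,[-0.2,0,0],0]]';python3 -m creep '[[-1,[-0.1,0,0],0],[-1,[-0.2,0,0],0],[-1,[-0.2,0,0],0]]'
```

```text
clock: 14.45
eef_pos: [536.1, -25.0, 14.8]
eef_rot: [-3.142, 0.0, -3.056]
wrist_force: [-1.2, 0.3, 1.0]
finger_gap: 35.5
finger_force: 40.0
clock: 14.75
eef_pos: [537.5, -24.9, 14.8]
eef_rot: [3.142, -0.001, -3.055]
wrist_force: [-7.6, -0.7, 4.8]
finger_gap: 35.9
finger_force: 40.0
```

The rail is against the end stop. I'll ease off slightly and close toward the shelf.

```bash
python3 -m creep '[[-1,[0.03,0.1,0],0],[-1,[0.03,0.2,0],0],[-1,[0.03,0.3,0],0],[-1,[0.03,0.4,0],0],[-1,[0.03,0.4,0],0]]';python3 -m creep '[[-1,[0,0.1,0],0],[-1,[0,0.2,0],0],[-1,[0,0.2,0],0]]'
```

```text
clock: 15.25
eef_pos: [537.1, -21.5, 14.8]
eef_rot: [-3.141, -0.001, -3.056]
wrist_force: [-4.5, -4.9, 3.4]
finger_gap: 35.9
finger_force: 40.0
clock: 15.55
eef_pos: [536.9, -19.5, 14.8]
eef_rot: [-3.141, -0.001, -3.056]
wrist_force: [-4.4, -5.1, 3.1]
finger_gap: 35.9
finger_force: 40.0
```

```bash
python3 -m creep '[[-1,[0,0.1,0],0],[-1,[0,0.2,0],0],[-1,[0,0.2,0],0]]';python3 -m creep '[[-1,[0,0.1,0],0],[-1,[0,0.2,0],0],[-1,[0,0.2,0],0]]'
```

```text
clock: 15.85
eef_pos: [536.7, -17.5, 14.8]
eef_rot: [-3.141, -0.001, -3.056]
wrist_force: [-4.1, -5.2, 3.9]
finger_gap: 35.5
finger_force: 40.0
clock: 16.15
eef_pos: [536.7, -16.0, 14.8]
eef_rot: [-3.14, -0.0, -3.055]
wrist_force: [-3.5, -8.2, 1.7]
finger_gap: 35.5
finger_force: 40.0
```

```bash
python3 -m creep '[[-1,[0,0.1,0],0],[-1,[0,0.2,0],0],[-1,[0,0.2,0],0]]'
```

```text
clock: 16.45
eef_pos: [536.8, -15.5, 14.9]
eef_rot: [-3.137, -0.0, -3.054]
wrist_force: [-3.0, -20.6, 1.4]
finger_gap: 35.7
finger_force: 40.0
```

```bash
python3 -m creep '[[-1,[0,-0.1,0],0],[-1,[0,-0.15,0],0],[-1,[0,-0.15,0],0]]';python3 -m creep '[[0.3,[0,0,0],0],[0.3,[0,0,0],0],[0.3,[0,0,0],0],[0.3,[0,0,0],0],[0.3,[0,0,-0.5],0],[0.3,[0,0,-2.5],0],[0.3,[0,0,-5],0],[0.3,[0,0,-8],0],[0.3,[0,0,-10],0],[0.3,[0,0,-10],0]]'; python3 - <<'E'
from h import *
q=[534.1,4.5,.085]; print("pivot",place(q,[[0,-75.6,0]]))
for x in (0.45,1,1.5,2.05,2.5):
    a=-np.radians(50)-x+.085; print(x,place(q,[[0,-75.6,0]])[0,:2]+95*np.array([np.cos(a),np.sin(a)]))
go(571.5,-159.5,115,np.pi+.085)
E
```

```text
clock: 16.75
eef_pos: [536.7, -15.6, 14.8]
eef_rot: [-3.14, -0.0, -3.055]
wrist_force: [-2.8, -9.6, 1.6]
finger_gap: 35.6
finger_force: 40.0
clock: 17.75
eef_pos: [538.1, -14.4, 117.8]
eef_rot: [-3.141, 0.005, -3.055]
wrist_force: [-0.6, 0.7, 0.1]
finger_gap: 61.1
finger_force: 0.0
pivot [[540.51826482 -70.82705939   0.        ]]
0.45 [ 571.58365965 -160.60423491]
1 [ 520.0768926  -163.60178818]
1.5 [ 478.1006987  -142.44442768]
2.05 [449.87227533 -99.25775739]
2.5 [446.5299725  -56.99951779]
shift cm [ -2.08 -14.74   0.3 ] roll 0.01 pos [538.1 -14.4 117.8] yaw -3.0554 F [-0.6  0.7  0.1] gap 61.1 t 17.8
```

The rail is placed and released. Next I'll go to the knob.

```bash
python3 -m creep '[[0.4,[-0.5,-3.5,0],0],[0.4,[-1,-7.5,0],0],[0.4,[-1.5,-11,0],0],[0.4,[-2.1,-14.6,0],0],[0.4,[-2.1,-14.6,0],0],[0.4,[-2.1,-14.6,0],0],[0.4,[-2.1,-14.6,0],0]]'; python3 - <<'E'
from h import *
import cv2
go(571.5,-158.5,14,np.pi+.085)
t=manip.camera("top"); s=manip.camera("side")
# rail top in place: edges
cv2.imwrite("pics/k_top.png",t[:,:,::-1])
a=cv2.resize(s[160:290,265:395,::-1],(400,400),interpolation=2);b=cv2.resize(t[195:315,290:410,::-1],(400,400),interpolation=2)
cv2.imwrite("pics/k.png",np.hstack([a,b]))
E
```

```text
clock: 18.45
eef_pos: [569.9, -157.1, 114.2]
eef_rot: [3.141, -0.001, -3.055]
wrist_force: [-0.4, 0.7, 0.1]
finger_gap: 65.7
finger_force: 0.0
shift cm [-0.16 -0.16 10.02] roll 0.02 pos [ 569.9 -157.1  114.2] yaw -3.0549 F [-0.4  0.7  0.1] gap 65.7 t 18.4
```

View pics/k.png

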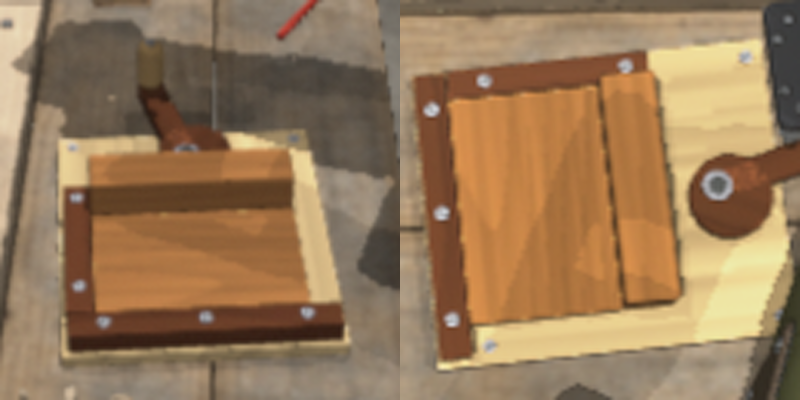

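The rail stands parallel and butted against the shelf board, with its end at the stop (right crop, rail from (602,75) to (680,300)). I'll descend onto the knob.

```bash
python3 -m creep '[[0.4,[-0.15,-0.15,3],0],[0.4,[-0.15,-0.15,6],0],[0.4,[-0.15,-0.15,8],0],[0.4,[-0.15,-0.15,10],0],[0.4,[-0.15,-0.15,10],0]]'; python3 -m creep '[[-1,[0,0,0],0],[-1,[0,0,0],0],[-1,[0,0,0],0],[-1,[0,0,0],0],[-1,[0,0,0],0],[-1,[0,0,0],0],[-1,[0,0,0],0],[-1,[0,0,0],0]]' 30; python3 -c "
from h import *
go(571.5,-158.5,14,np.pi+.085)"
```

```text
clock: 19.05
eef_pos: [570.5, -158.1, 12.4]
eef_rot: [3.14, -0.004, -3.054]
wrist_force: [-0.1, -0.1, -0.0]
finger_gap: 65.3
finger_force: 0.0
clock: 19.85
eef_pos: [571.8, -159.1, 14.9]
eef_rot: [3.141, -0.0, -3.055]
wrist_force: [-1.9, 4.1, 2.0]
finger_gap: 21.1
finger_force: 30.0
shift cm [0.03 0.07 0.09] roll 0.01 pos [ 571.8 -159.1   14.9] yaw -3.0554 F [-1.9  4.1  2. ] gap 21.1 t 19.9
```

```bash
cat >> h.py <<'E'
PV=np.array([540.6,-68.8])
def arc(angs,K):
    s=manip.read_state(); M=R.from_euler('xyz',s['eef_rot']).as_matrix()
    d=K-PV; print("cam now",round(-np.degrees(np.arctan2(d[1],d[0]))%360/57.2958-np.radians(50)+.085,3),"r",np.hypot(*d))
    for x in angs:
        a=-np.radians(50)-x+.085; k=PV+95*np.array([np.cos(a),np.sin(a)])
        print(round(x,2),np.round((M.T@np.r_[k-K,0])[:2]/10,2))
E
python3 -c "
from h import *
arc(np.linspace(.55,1.55,11),np.array([571.6,-158.6]))"
```

```text
cam now 0.451 r 95.00021052608251
0.55 [ 0.92 -0.18]
0.65 [ 1.87 -0.28]
0.75 [ 2.82 -0.27]
0.85 [ 3.76 -0.18]
0.95 [4.69 0.02]
1.05 [5.6 0.3]
1.15 [6.47 0.67]
1.25 [7.31 1.13]
1.35 [8.09 1.67]
1.45 [8.81 2.28]
1.55 [9.47 2.97]
```

```bash
python3 -m creep '[[-1,[0.92,-0.15],0]]' 30 2>&1 | tail -1; python3 -m creep '[[-1,[0.92,-0.15,0],0],[-1,[1.87,-0.25,0],0],[-1,[2.8,-0.25,0],0],[-1,[3.75,-0.15,0],0],[-1,[4.7,0.05,0],0],[-1,[5.6,0.3,0],0],[-1,[5.6,0.3,0],0]]' 30;python3 -c "
from h import *
s=manip.read_state();arc(np.linspace(1.15,1.95,9),s['eef_pos'][:2])"
```

```text
invalid input at $[0][1]: expected 3 numbers
clock: 20.55
eef_pos: [514.7, -160.0, 14.9]
eef_rot: [3.14, 0.0, -3.056]
wrist_force: [1.8, 13.0, 1.7]
finger_gap: 21.0
finger_force: 30.0
cam now 1.06 r 94.79284378702111
1.15 [0.79 0.32]
1.25 [1.63 0.78]
1.35 [2.41 1.32]
1.45 [3.13 1.93]
1.55 [3.79 2.61]
1.65 [4.38 3.36]
1.75 [4.89 4.16]
1.85 [5.32 5.01]
1.95 [5.66 5.89]
```

```bash
python3 -m creep '[[-1,[0.8,0.4,0],0],[-1,[1.6,0.88,0],0],[-1,[2.4,1.42,0],0],[-1,[3.1,2.05,0],0],[-1,[3.75,2.7,0],0],[-1,[4.35,3.45,0],0],[-1,[4.85,4.25,0],0],[-1,[5.3,5.1,0],0],[-1,[5.3,5.1,0],0]]' 30;python3 -c "
from h import *
s=manip.read_state();arc(np.linspace(1.9,2.4,6),s['eef_pos'][:2])"
```

```text
clock: 21.45
eef_pos: [458.7, -114.4, 15.0]
eef_rot: [-3.141, 0.003, -3.055]
wrist_force: [7.4, 5.6, -1.6]
finger_gap: 21.3
finger_force: 30.0
cam now 1.845 r 93.755830414897
1.9 [0.31 0.43]
2.0 [0.61 1.33]
2.1 [0.81 2.26]
2.2 [0.93 3.2 ]
2.3 [0.94 4.15]
2.4 [0.87 5.1 ]
```

```bash
python3 -m creep '[[-1,[0.15,0.5,0],0],[-1,[0.28,0.9,0],0],[-1,[0.4,1.35,0],0],[-1,[0.48,1.8,0],0],[-1,[0.48,1.8,0],0]]' 30; python3 -m creep '[[-1,[0.04,0.3,0],0],[-1,[0.06,0.5,0],0],[-1,[0.06,0.5,0],0]]' 30
```

```text
clock: 21.95
eef_pos: [451.5, -97.2, 14.8]
eef_rot: [3.142, -0.001, -3.055]
wrist_force: [-3.2, 0.5, 7.2]
finger_gap: 20.9
finger_force: 30.0
clock: 22.25
eef_pos: [450.4, -93.3, 14.8]
eef_rot: [-3.14, -0.002, -3.055]
wrist_force: [-5.2, -9.2, 5.8]
finger_gap: 21.3
finger_force: 30.0
```

```bash
python3 -m creep '[[-1,[0.1,0.2,0],0],[-1,[0.12,0.4,0],0],[-1,[0.12,0.4,0],0]]' 50; python3 -m creep '[[-1,[0.05,0.2,0],0],[-1,[0.05,0.2,0],0]]'
```

```text
clock: 22.55
eef_pos: [449.5, -89.9, 14.9]
eef_rot: [-3.139, -0.0, -3.055]
wrist_force: [-0.4, -12.2, 2.0]
finger_gap: 20.9
finger_force: 50.0
clock: 22.75
eef_pos: [449.1, -87.9, 14.9]
eef_rot: [-3.14, 0.0, -3.055]
wrist_force: [0.1, -9.7, 2.5]
finger_gap: 20.9
finger_force: 50.0
```

```bash
python3 -m creep '[[-1,[0.02,0.2,0],0],[-1,[0.02,0.2,0],0]]'; python3 -m creep '[[-1,[0.02,0.2,0],0],[-1,[0.02,0.2,0],0]]'
```

```text
clock: 22.95
eef_pos: [448.7, -86.7, 15.0]
eef_rot: [-3.138, 0.0, -3.055]
wrist_force: [-0.2, -19.1, 1.3]
finger_gap: 20.9
finger_force: 50.0
clock: 23.15
eef_pos: [448.4, -84.3, 14.9]
eef_rot: [-3.139, 0.001, -3.056]
wrist_force: [1.2, -11.0, 0.1]
finger_gap: 21.0
finger_force: 50.0
```

```bash
python3 -m creep '[[-1,[0.01,0.15,0],0],[-1,[0.01,0.15,0],0],[-1,[0.01,0.15,0],0]]'; python3 -m creep '[[-1,[0.01,0.15,0],0],[-1,[0.01,0.15,0],0],[-1,[0.01,0.15,0],0]]'
```

```text
clock: 23.45
eef_pos: [448.1, -83.1, 14.8]
eef_rot: [-3.138, 0.0, -3.055]
wrist_force: [0.5, -18.9, -0.6]
finger_gap: 21.2
finger_force: 50.0
clock: 23.75
eef_pos: [448.0, -82.5, 14.9]
eef_rot: [-3.137, 0.0, -3.055]
wrist_force: [0.5, -25.3, -2.1]
finger_gap: 20.7
finger_force: 50.0
```

The cam now resists with 25 N at the knob, so it is clamped. I'll ease off, release, rise and retreat.

```bash
python3 -m creep '[[-1,[0,-0.1,0],0],[-1,[0,-0.25,0],0],[-1,[0,-0.25,0],0]]'; python3 -m creep '[[0,[0,-0.2,0],0],[0,[0,-0.2,0],0],[0,[0,-0.2,0],0],[0,[0,-0.2,0],0],[0,[0,-0.2,-1],0],[0,[0,-0.2,-4],0],[0,[0,-0.2,-8],0],[0,[0,-0.2,-12],0],[0,[0,-0.2,-12],0]]'; python3 -m creep '[[0,[3,-4,0],0],[0,[6,-8,0],0],[0,[9,-12,0],0],[0,[11,-16,0],0],[0,[11,-20,0],0],[0,[11,-24,0],0],[0,[11,-24,0],0],[0,[11,-24,0],0]]'; python3 - <<'E'
from h import *
import cv2
np.set_printoptions(precision=2,suppress=True)
s=manip.camera("side");t=manip.camera("top")
a=cv2.resize(s[165:290,270:395,::-1],(400,400),interpolation=2);b=cv2.resize(t[195:315,290:410,::-1],(400,400),interpolation=2)
cv2.imwrite("pics/f.png",np.hstack([a,b]));cv2.imwrite("pics/ftop.png",t[:,:,::-1])
# compare before/after clamp images, top view rail motion
o=cv2.imread("pics/k_top.png"); n=t[:,:,::-1]
g=lambda im:cv2.cvtColor(np.ascontiguousarray(im),cv2.COLOR_BGR2GRAY).astype(np.float32)
print("gap/edge profile row 240"); 
for r in(225,250,275): print([int(v) for v in g(o)[r,340:378]],'\n',[int(v) for v in g(n)[r,340:378]])
# knob: light wood top colour near predicted positions
hsv=cv2.cvtColor(np.ascontiguousarray(n),cv2.COLOR_BGR2HSV)
for x in (2.0,2.1,2.2,2.3):
    al=-np.radians(50)-x+.085;k=np.array([540.6,-67.8])+95*np.array([np.cos(al),np.sin(al)]);p=proj("top",[[*k,68]])[0];print(x,p,n[int(round(p[1])),int(round(p[0]))])
E
```

```text
clock: 24.05
eef_pos: [448.3, -83.6, 14.9]
eef_rot: [-3.139, 0.001, -3.055]
wrist_force: [1.4, -12.2, -1.6]
finger_gap: 20.9
finger_force: 50.0
clock: 24.95
eef_pos: [450.4, -84.7, 140.1]
eef_rot: [-3.139, 0.008, -3.055]
wrist_force: [0.2, 0.0, -0.7]
finger_gap: 46.9
finger_force: 0.0
clock: 25.75
eef_pos: [358.8, -332.7, 134.2]
eef_rot: [3.14, -0.001, -3.057]
wrist_force: [1.2, -0.1, -0.7]
finger_gap: 47.2
finger_force: 0.0
gap/edge profile row 240
[135, 139, 145, 149, 148, 135, 128, 133, 137, 104, 83, 117, 131, 130, 128, 128, 131, 135, 136, 135, 130, 127, 128, 137, 147, 155, 144, 127, 170, 198, 205, 210, 211, 210, 210, 211, 210, 210] 
 [125, 130, 135, 137, 136, 124, 118, 122, 126, 97, 96, 129, 136, 135, 133, 132, 137, 140, 142, 141, 135, 132, 133, 135, 141, 143, 126, 111, 156, 185, 191, 197, 197, 196, 196, 196, 196, 196]
[123, 128, 129, 126, 124, 124, 123, 124, 127, 134, 137, 140, 109, 84, 118, 132, 131, 129, 128, 129, 131, 130, 125, 125, 127, 126, 127, 133, 137, 126, 109, 106, 155, 194, 200, 201, 155, 78] 
 [126, 133, 133, 130, 129, 128, 127, 128, 124, 125, 126, 129, 101, 94, 128, 136, 136, 134, 133, 134, 138, 134, 130, 130, 132, 132, 134, 138, 142, 122, 77, 61, 70, 73, 77, 79, 79, 78]
[122, 127, 134, 142, 142, 140, 138, 140, 146, 149, 147, 138, 136, 139, 139, 110, 96, 139, 158, 156, 153, 148, 141, 137, 140, 142, 143, 146, 146, 147, 151, 154, 142, 118, 163, 200, 207, 214] 
 [127, 131, 133, 135, 133, 130, 127, 130, 135, 138, 130, 123, 126, 127, 136, 108, 94, 133, 146, 145, 141, 136, 129, 126, 130, 132, 133, 135, 135, 136, 140, 142, 127, 120, 175, 207, 213, 216]
2.0 [403.37 289.61] [198 197 200]
2.1 [399.06 291.03] [113 180 223]
2.2 [394.62 292.01] [158 165 172]
2.3 [390.09 292.53] [47 73 90]
```

```bash
python3 -c "
from cell import manip
print(manip.sign_off())"
```

```text
the job is handed in; nothing more can be done
None
```

I handed the job in with the rail against the end stop, butted to the shelf board and clamped by the cam at about 2.2 rad; it took about 26 s, the arm stood clear, and the sign-off returned no verdict.

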